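# Set the spring tension on an optics lab fixture and lock it

### The arm

A 6-joint arm with a two-finger parallel gripper is mounted at the origin on the work surface. World frame = base frame: x ahead of the robot, y to its left, z up, the work surface at z = 0. Lengths are in mm, angles in rad, forces in N, time in s.
With the tool pointing down it reaches from about 400 to 925 mm from the base axis. Payload 12.5 kg.
Tool frame: the origin (TCP) lies at the very end of the fingers, on their centre line; the grasp point (between the pads) lies 19 mm behind it; x points along the fingers, y is the direction in which the jaws open and shut, and the axes are right-handed (so a half turn about x gives the same grasp; the last joint's range is limited). The gripper opens to 95 mm and grips with 3 to 60 N. Pads are 20 mm wide; open, the fingers measure 119 mm over their backs; the gripper's body (75 mm by 180 mm) begins 59 mm behind the grasp point.
Start: joints at [1.012, 0.491, 1.559, -0, 1.092, -0.106], TCP at [273.415, 562.042, 214.661] pointing down, gripper open.
Joint ranges: [-3.1, 3.1], [-0.84, 2.19], [0.05, 2.79], [-1.13, 4.28], [0.06, 2.93], [-2.69, 2.69]. Speed limits (rad/s): [2.22, 2.22, 2.79, 3.14, 3.14, 3.14].

### API

Orientations are given as [roll, pitch, yaw] about the fixed x, y, z axes, in that order (R = Rz(yaw) Ry(pitch) Rx(roll)).
In Python, from cell import env, optics, job gives the robot as it stands.
- The arm moves only by the shell command python3 -m handwheel 'ROWS' [OPENING]. ROWS is JSON, a list of rows, each an object with "travel": the shift along the world's x, y, z in mm, a list of three; "roll": the turn about the world's z in degrees. In form: [{"travel": [dx, dy, dz], "roll": roll}, ...]. A call has 1 to 8 rows; each row is the pose to reach, as a shift and turn from the pose commanded when the call began; what a row does not reach only later rows make up. A row lasts 1/10 s, in which the tool goes at most 50 mm and 8.59 degrees, less where a joint would pass 70% of its speed; a pose out of reach is approached as far as the arm can. A call with a gripper value outside its range is refused whole. OPENING is the closure, from -1 (fully open) to 1 (shut), set as the call begins (- or left out, the last holds). The fingers move at their own pace and stop on an object; the grip force is fixed at half the most. Time passes only in rows, so rows that repeat a pose let the fingers close. It gives the time, the measured TCP pose, the force and the opening at its end, in the units of the state.
- env.state(): the state, without advancing time (a new reading comes with each control period).
- optics.read_camera(name): name is "side" or "top" or "wrist"; returns the picture (384x512x3 uint8, red, green, blue); there is no depth.
- optics.camera_params(name): a dict with "fx", "fy", "cx", "cy" (pixels), "k1" (the pictures are not rectified: a ray, as slopes to the right and down, at radius r is drawn at 1 + k1 r^2 times it, then the intrinsics apply), "world_from_camera" (4x4, takes a point from camera to world coordinates). Camera axes: x right, y up, looking along -z (the intrinsics and any distortion apply to the point x, -y, -z); pixel columns grow to the right and rows downward; lengths in mm; the calibration is good to about 2 mm. A picture is of the moment at which its call begins: read the wrist's pose just before it. camera_params takes no time and is no camera call; for the wrist camera it gives the pose at the moment of the call.
- job.job_done(): hands the job in, once; it reports no verdict.
The state is a dict: "t": time; "joints": joint angles; "qvel": joint speeds; "tau": joint torques, N m; "eef_pos": TCP position; "tcp_rot": TCP orientation; "ft_force": force on the tool from outside, world axes, zero at the start; "moment": the same for the moment, N m; "opening": opening from 0.0 (shut) to 1.0 (fully open).
Only numpy, scipy, OpenCV 4.12 (cv2) and the standard library are available. Lean on these libraries where they do the work, as an engineer would, in place of code of your own. Each camera call takes 0.05 s, during which the arm holds its last target.

### The job

Bring the sprung steel arm of the black fixture to its set mark: push the blue knob down onto its clutch, firmly enough to drive but gently (about 15 N, never above 20 N), and turn it clockwise, in several strokes if needed, until the pointer's tip stands inside the red band, without running it past the band. Then push the orange-tipped lock lever all the way over to its far side, away from the robot, and let go. Move the arm only by the knob, and leave the other things on the desk where they are.

Things in the scene. Friction and masses are not known exactly. Their poses are not given: they have to be found in the camera images.
- knob_grip (a point): Middle of the blue knob's grip bar, on the knob's upright axis. The bar is 50 mm long (along this point's x), 16 mm wide (y) and 30 mm tall, 15 mm above and below this point. It stands on a round flange, radius 36 mm, whose top is 15 mm below this point, so fingertips beside the bar can rest on the flange and push it down. Clockwise from above (negative about up) tightens.
- knob: The blue knob; origin on its axis, 33 mm below the grip point. A light spring (1 to 3 N) holds it up; let up, it turns freely both ways without effect. Pushed down, it meets the clutch plate after a free play of 3 to 12 mm, different every time, to be felt. While pushed it drives the plate by friction: under about 11 N of push it may slip; 13 to 17 N is right.
- drive: Brass clutch plate under the knob, 66 mm across; origin on the axis at its underside. The sprung lining between gives by 1 mm per 10 N; the plate's load is the push on the knob less about 2 N. Driving it takes up to 0.17 N m. It holds itself when the knob is let up: so let up, turn the knob back freely, push again for a further stroke. Not touched directly.
- pointer_tip (a point): Tip of the thin black pointer on the sprung arm, 200 mm from the arm's pivot, 24 mm above the desk. It moves towards the robot (this point's -x) as the knob tightens: about 22 mm per rad that the plate is driven. It starts 25 to 65 mm short of the band. This point's y runs along the arm, away from the pivot.
- band_mid (a point): Centre of the red band that marks the wanted tension, on the white scale, level with the pointer's tip and equally far from the pivot. The band is 10 mm wide (5 mm either side of this point along its x); this point's -x is the way the arm moves when tightened. The band cannot be moved.
- spring_arm: The sprung steel arm with its pointer: 200 mm long, 14 mm high; its origin is on its upright pivot, 24 mm above the desk. It reaches to the left (+y). It must not be pushed by hand.
- lock (a joint): Angle of the lock lever: 0 leaning towards the robot (open), 1.1 rad leaning the other way (locked, at its stop). It starts at 0 to 0.2 and stays where it is left; it takes about 4 N at the tip.
- lock_tip (a point): Centre of the orange ball, 22 mm across, on the tip of the lock lever, 55 mm from its level pivot, which is 38 mm above the desk. The ball swings in an upright arc along the x direction of fixture; half-way over the lever is upright. This point's x and z lean with the lever, its y lies along the pivot.
- fixture: Black base plate, 210 mm (x) by 340 mm (y), 12 mm thick, fixed to the desk; origin in the middle of its underside, x to its far side away from the robot, y to the left. The knob's axis is at x -45, y -65 mm, the lever's pivot at x -45, y 125 mm, the arm's pivot at x 75, y -125 mm.
- nut: Bystander: small brass collar, 22 mm across, 10 mm high, lying on the fixture's far left corner; its origin is the middle of its underside.
- post: Bystander: bare steel optics post, 25 mm across, 50 mm tall; its origin is the middle of its underside.
- tape: Bystander: round blue tape measure, 68 mm across, 28 mm high; its origin is the middle of its underside.
- mouse: Bystander: black computer mouse, 110 x 60 x 34 mm; its origin is the middle of its underside.
- wrench: Bystander: steel wrench, 150 mm long; its origin is at its middle, on the desk.

How it is judged (in metres and radians):
On the way, in this order (a step that is already met when the one before it is completed fails the run):
1. the pointer's tip stands in the red band while the lock lever is still open (x of pointer_tip in the frame of band_mid between -0.005 and 0.005 m and value of joint lock below 0.5 rad), for 0.3 s.
2. the lock lever is thrown over (x of pointer_tip in the frame of band_mid between -0.005 and 0.005 m and value of joint lock above 0.95 rad), for 0.2 s.
At the end, for the whole second after the job is handed in: The pointer's tip is in the red band (within 5 mm of its centre line) and the lock lever is over to its far side (beyond 0.95 rad of 1.1) (all of step 2); the robot touches nothing.
It fails at once if the clutch plate is overloaded (more than 18.5 N on it, about 20 N of push on the knob) (contact force between drive and anything else above 18.5 N).
It fails at once if the robot pushes the sprung arm directly (contact force between any of the fingers, the arm and spring_arm above 1 N).
It fails at once if the pointer runs more than 7 mm past the red band (x of pointer_tip in the frame of band_mid below -0.012 m).
It fails at once if a bystander is moved by more than 30 mm (distance of any of nut, post, tape, mouse, wrench from where it was at the start of the episode above 0.03 m).
It also fails if it takes over 72 s, if anything falls off the work surface, if the arm or the gripper's body presses on something with over 40 N, if the wrist force passes 120 N, or if a joint passes its speed limit or range.

## Working session

There is one attempt and no reset: what is moved stays moved. The work goes in short steps, Python scripts to look and compute and a shell command to move; the robot and the scene stay as the last step left them, time stands still between calls to the robot, and variables do not carry over. Pictures are saved under pics/ and viewed, and the job is handed in when it is done.

```bash
ls; mkdir -p pics; python3 - <<'E'
from cell import env, optics, job
import cv2
print(env.state())
for n in ["side","top","wrist"]:
    p=optics.camera_params(n); print(n,p)
    cv2.imwrite(f"pics/{n}0.png",optics.read_camera(n)[:,:,::-1])
E
```

```text
pics
{'t': 0.0, 'joints': array([ 1.01240732e+00,  4.91552964e-01,  1.55944536e+00,  1.32322900e-05,
        1.09167828e+00, -1.05611132e-01]), 'qvel': array([ 0.00034544, -0.0001924 ,  0.00072566, -0.00061774,  0.00088312,
        0.00044854]), 'tau': array([ 2.90277640e-04, -6.12612176e+01, -2.58173615e+01,  6.92852656e-02,
        4.82651917e-02, -8.05009972e-05]), 'eef_pos': array([273.27297968, 561.82918742, 214.06724705]), 'tcp_rot': array([-1.68723378,  1.5697123 , -2.14001776]), 'ft_force': array([-0.3301098 ,  0.72380091, -0.1222539 ]), 'moment': array([ 0.00788513, -0.02930895,  0.00714158]), 'opening': 1.0043808643996912}
side {'fx': 427.68257340910253, 'fy': 427.68257340910253, 'cx': 251.54786279173624, 'cy': 191.97396462648447, 'k1': -0.1323843532539856, 'world_from_camera': array([[ 7.91006206e-01,  4.79296194e-01, -3.80242476e-01,
         6.34679570e+01],
       [-6.11778147e-01,  6.13498802e-01, -4.99346291e-01,
        -6.19328692e+02],
       [-6.05647302e-03,  6.27610053e-01,  7.78504297e-01,
         1.06357148e+03],
       [ 0.00000000e+00,  0.00000000e+00,  0.0
[... 340 characters left out ...]

         1.95530374e+01],
       [ 9.87315901e-03,  1.61177068e-01,  9.86876119e-01,
         8.77765112e+02],
       [ 0.00000000e+00,  0.00000000e+00,  0.00000000e+00,
         1.00000000e+00]])}
wrist {'fx': 278.75610292563215, 'fy': 278.75610292563215, 'cx': 253.75777572872718, 'cy': 192.38665898900356, 'k1': 0.006150317377095689, 'world_from_camera': array([[ 4.38058422e-01, -8.73377417e-01, -2.12877209e-01,
         2.13405712e+02],
       [ 8.98946495e-01,  4.25563998e-01,  1.03877244e-01,
         5.92303993e+02],
       [-1.31162970e-04, -2.36869522e-01,  9.71541462e-01,
         3.84974294e+02],
       [ 0.00000000e+00,  0.00000000e+00,  0.00000000e+00,
         1.00000000e+00]])}
```

View pics/top0.png

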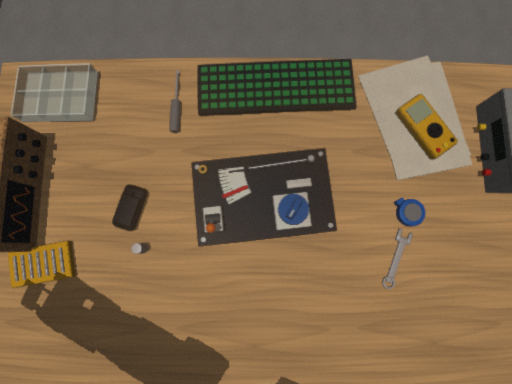

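View pics/side0.png

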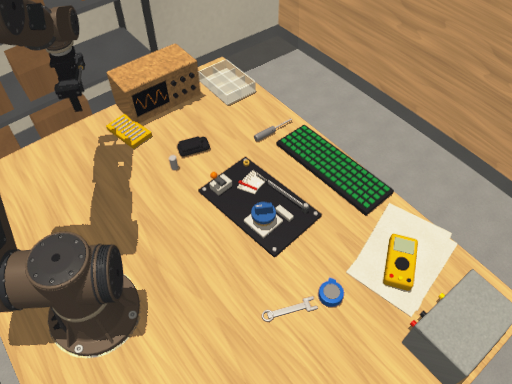

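View pics/wrist0.png

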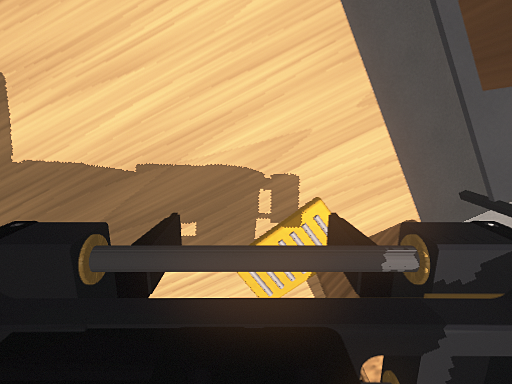

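```bash
cat > h.py <<'E'
from cell import env, optics, job
import cv2, numpy as np
def ray(p,u,v):
    K=np.array([[p['fx'],0,p['cx']],[0,p['fy'],p['cy']],[0,0,1.]])
    x,y=cv2.undistortPoints(np.array([[[u,v]]],float),K,np.array([p['k1'],0,0,0.]))[0,0]
    T=p['world_from_camera']; return T[:3,3],T[:3,:3]@np.array([x,-y,-1.])
def onz(p,u,v,z):
    o,d=ray(p,u,v); return o+d*(z-o[2])/d[2]
def proj(p,X):
    T=p['world_from_camera']; c=T[:3,:3].T@(np.array(X,float)-T[:3,3]); x,y=c[0]/-c[2],-c[1]/-c[2]
    s=1+p['k1']*(x*x+y*y); return np.array([p['fx']*x*s+p['cx'],p['fy']*y*s+p['cy']])
E
python3 - <<'E'
from h import *
p=optics.camera_params('top'); im=cv2.imread('pics/top0.png')
c=cv2.resize(im[140:255,180:345],None,fx=4.8,fy=4.8,interpolation=cv2.INTER_CUBIC); cv2.imwrite('pics/top0c.png',c)
hsv=cv2.cvtColor(im,cv2.COLOR_BGR2HSV)
m=(hsv[...,2]<75).astype(np.uint8); m=cv2.morphologyEx(m,cv2.MORPH_CLOSE,np.ones((9,9)))
cs,_=cv2.findContours(m,0,1)
for q in cs:
    if cv2.pointPolygonTest(q,(260,210),False)>0:
        r=cv2.minAreaRect(q); b=cv2.boxPoints(r); print(b,cv2.contourArea(q))
        w=[onz(p,*x,12) for x in b]; print(np.round(w,1), np.mean(w,0))
E
```

```text
[[189.83247 162.45053]
 [326.95953 147.62598]
 [335.95306 230.81589]
 [198.82599 245.64044]] 11111.5
[[ 654.9  196.3   12. ]
 [ 694.  -148.    12. ]
 [ 485.3 -164.1   12. ]
 [ 449.7  168.    12. ]] [570.97143593  13.08827248  12.        ]
```

View pics/top0c.png

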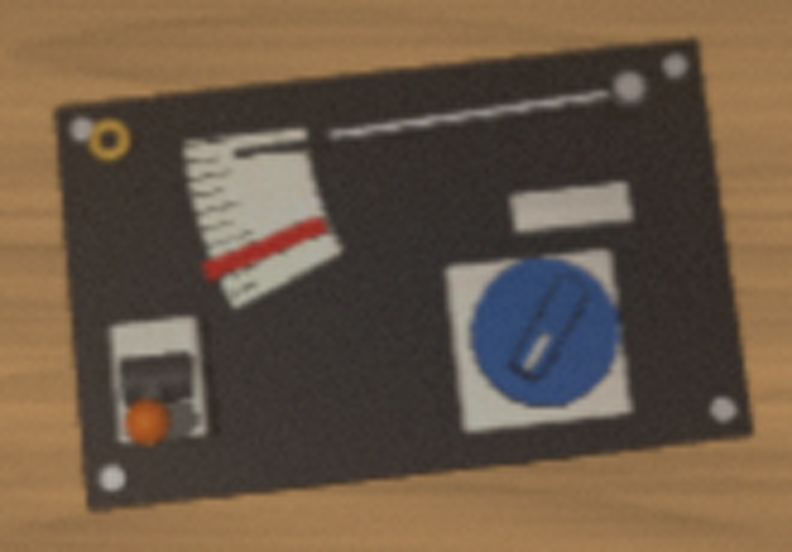

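```bash
python3 - <<'E'
from h import *
p=optics.camera_params('top'); f=lambda u,v,z: onz(p,180+(u+.5)/4.8-.5,140+(v+.5)/4.8-.5,z)
C=np.array([f(*q,12) for q in [(55,106),(697,40),(752,434),(90,510)]]); print(C.round(1),C.mean(0))
# fit fixture
M=np.array([[105,170],[105,-170],[-105,-170],[-105,170]],float)
A,B=M-M.mean(0),C[:,:2]-C[:,:2].mean(0); th=np.arctan2((A[:,0]*B[:,1]-A[:,1]*B[:,0]).sum(),(A*B).sum()); c=C[:,:2].mean(0)
R=np.array([[np.cos(th),-np.sin(th)],[np.sin(th),np.cos(th)]]); print('fix',c,th,np.degrees(th),(A@R.T-B).round(1))
g=lambda x,y:c+R@[x,y]
print('knob',g(-45,-65),'lev',g(-45,125),'piv',g(75,-125))
print('knob im flange ctr', f(545,333,30)); print('piv im',f(630,86,24))
t=f(235,153,24);b1=f(208,270,12);b2=f(327,224,12);pv=g(75,-125)
for z in (12,20,24):
  b1=f(208,270,z);b2=f(327,224,z)
  a=lambda q:np.degrees(np.arctan2(*(R.T@(q[:2]-pv))[::-1]))
  print(z,'tip',t,np.linalg.norm(t[:2]-pv),a(t),'band',a(b1),a(b2),np.linalg.norm(b1[:2]-pv),np.linalg.norm(b2[:2]-pv))
for z in (60,75): print('bar ends',f(570,278,z),f(530,372,z),f(522,365,z),f(585,288,z))
for z in (75,85,93): print('ball',z,f(148,422,z))
ps=optics.camera_params('side')
for X in ([*g(-45,-65),60],[*g(-45,125),38]): print(proj(ps,X),proj(p,X))
im=cv2.imread('pics/side0.png');cv2.imwrite('pics/side0c.png',cv2.resize(im[150:260,190:330],None,fx=5,fy=5,interpolation=cv2.INTER_CUBIC))
E
```

```text
[[ 656.8  193.3   12. ]
 [ 693.2 -142.5   12. ]
 [ 487.2 -164.9   12. ]
 [ 449.2  169.1   12. ]] [571.60088266  13.77721825  12.        ]
fix [571.60088266  13.77721825] 0.11101975298366507 6.360963288548937 [[ 0.3  1. ]
 [ 1.6 -1.1]
 [-1.2 -1.9]
 [-0.8  2. ]]
knob [534.07938827 -55.80825049] lev [513.02893995 133.02204005] piv [ 659.9881344  -102.14384856]
knob im flange ctr [536.91144556 -58.59367587  30.        ]
piv im [ 665.13441958 -104.75145178   24.        ]
12 tip [629.46217147  97.93142368  24.        ] 202.39058518831345 92.31389162592237 band 106.25121736491391 106.67833495377444 231.83642562711418 166.57789142526164
20 tip [629.46217147  97.93142368  24.        ] 202.39058518831345 92.31389162592237 band 106.58194352600457 107.13265986301023 231.472696438696 166.82847534687954
24 tip [629.46217147  97.93142368  24.        ] 202.39058518831345 92.31389162592237 band 106.74769391608726 107.35930377737051 231.2937308043343 166.95769197671237
bar ends [560.62967007 -68.28472759  60.        ] [515.16059102 -48.39251119  60.        ] [518.52091801 -44.58510433  60.        ] [555.76030418 -75.48162148  60.        ]
bar ends [558.64929793 -66.67354798  75.        ] [514.01424343 -47.14620805  75.        ] [517.31293304 -43.40863921  75.        ] [553.86924923 -73.73843158  75.        ]
ball 75 [490.35722925 132.04959219  75.        ]
ball 85 [489.88769163 130.64822891  85.        ]
ball 93 [489.51206153 129.52713829  93.        ]
[263.11189728 212.14082184] [293.13637558 208.91480006]
[220.26685581 181.36844155] [212.41124898 218.62386695]
```

View pics/side0c.png

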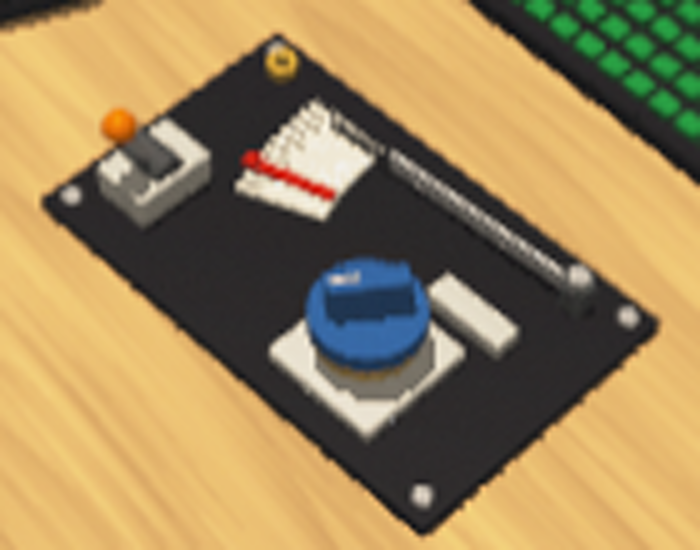

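```bash
python3 - <<'E'
from h import *
from scipy.spatial.transform import Rotation as Ro
s=env.state(); R=Ro.from_euler('xyz',s['tcp_rot']).as_matrix(); print(R.round(3))
pt=optics.camera_params('top');ps=optics.camera_params('side')
F=lambda u,v:ray(pt,180+(u+.5)/4.8-.5,140+(v+.5)/4.8-.5)
S=lambda u,v:ray(ps,190+(u+.5)/5-.5,150+(v+.5)/5-.5)
def tri(a,b):
    A=[];bb=[]
    for o,d in (a,b):
        d=d/np.linalg.norm(d);P=np.eye(3)-np.outer(d,d);A.append(P);bb.append(P@o)
    X=np.linalg.lstsq(np.vstack(A),np.hstack(bb),rcond=None)[0]; return X.round(1)
print('flange',tri(F(545,333),S(368,320)))
print('bartop',tri(F(552,325),S(369,283)))
print('ball',tri(F(148,422),S(119,127)))
print('pivot',tri(F(630,86),S(580,275)))
# blue mask ellipse
for n,p in(('top',pt),('side',ps)):
    im=cv2.imread(f'pics/{n}0.png');h=cv2.cvtColor(im,cv2.COLOR_BGR2HSV)
    m=cv2.inRange(h,(95,100,40),(125,255,255));cs,_=cv2.findContours(m,0,1)
    for q in cs:
        if cv2.contourArea(q)>100: print(n,cv2.fitEllipse(q))
E
```

```text
[[-0.     0.437  0.899]
 [-0.001  0.899 -0.437]
 [-1.    -0.001 -0.   ]]
flange [534.4 -56.3  53.2]
bartop [534.5 -56.3  89. ]
ball [489.7 130.4  87.3]
pivot [ 660.8 -102.2   41.5]
top ((409.86883544921875, 211.58026123046875), (24.99017906188965, 30.070207595825195), 123.72701263427734)
top ((293.1072998046875, 208.7551727294922), (28.5139217376709, 28.9280948638916), 175.9017791748047)
side ((330.640869140625, 292.76416015625), (23.371564865112305, 26.324024200439453), 177.55111694335938)
side ((263.1704406738281, 211.9312286376953), (22.062252044677734, 24.061302185058594), 89.60790252685547)
```

```bash
python3 -m handwheel '[{"travel":[20,-40,0],"roll":0},{"travel":[38,-86,0],"roll":0},{"travel":[57,-132,0],"roll":-2},{"travel":[76,-178,0],"roll":-4},{"travel":[95,-224,0],"roll":-7},{"travel":[114,-270,0],"roll":-7},{"travel":[133,-316,0],"roll":-7},{"travel":[152,-362,0],"roll":-7}]' -1
```

```text
t: 0.95
eef_pos: [425.7, 198.2, 214.7]
tcp_rot: [1.067, 1.571, 0.492]
ft_force: [0.5, 0.6, -0.1]
opening: 1.001
```

```bash
python3 -m handwheel '[{"travel":[18,-43,0],"roll":0},{"travel":[36,-86,0],"roll":0},{"travel":[54,-128,0],"roll":0},{"travel":[72,-171,0],"roll":0},{"travel":[91,-214,0],"roll":1},{"travel":[109,-256,0],"roll":1.5},{"travel":[109,-256,-35],"roll":1.5},{"travel":[109,-256,-70],"roll":1.5}]' -1
python3 - <<'E'
from h import *
print(env.state()['joints'])
for n in ["top","wrist","side"]: cv2.imwrite(f"pics/{n}1.png",optics.read_camera(n)[:,:,::-1])
a=cv2.imread("pics/top1.png")[130:260,170:350]; cv2.imwrite('pics/top1c.png',cv2.resize(a,None,fx=4,fy=4))
E
```

```text
t: 1.75
eef_pos: [534.9, -57.5, 144.0]
tcp_rot: [0.363, 1.569, -0.188]
ft_force: [1.1, 1.0, 0.2]
opening: 1.002
[-2.29914263e-01  4.54908871e-01  1.85216843e+00  1.04063551e-04
  8.32667750e-01 -1.24958756e+00]
```

View pics/wrist1.png

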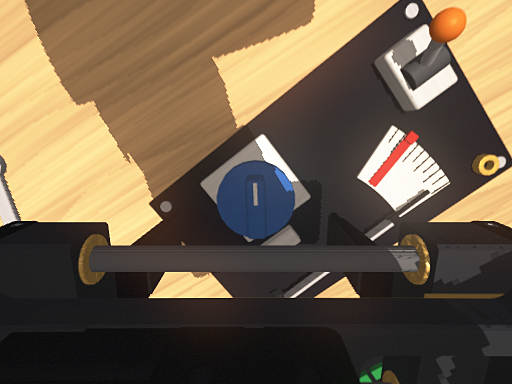

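View pics/top1c.png

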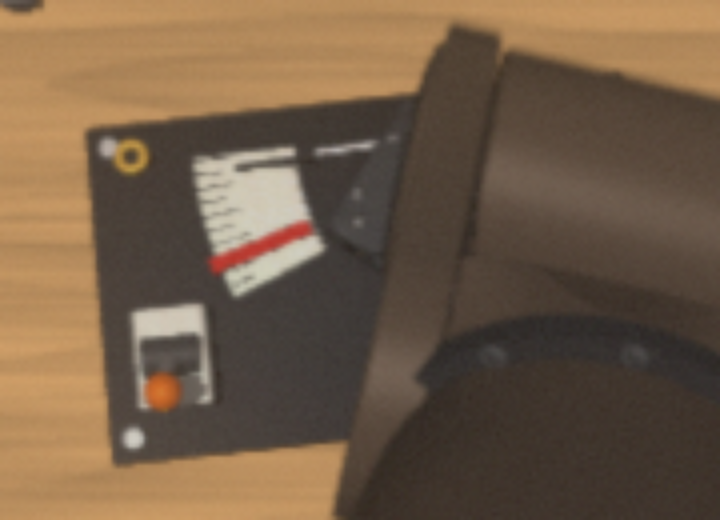

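View pics/side1.png

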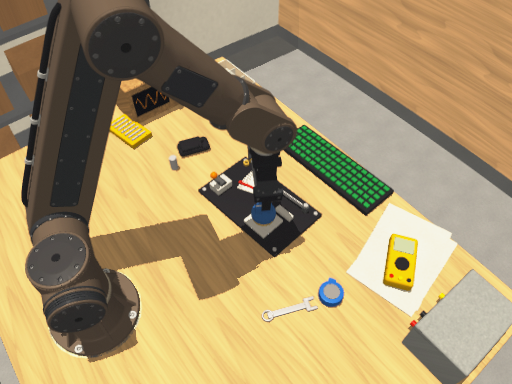

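```bash
python3 -m handwheel '[{"travel":[0,1,-25],"roll":0},{"travel":[0,1,-45],"roll":0},{"travel":[0,1,-65],"roll":0},{"travel":[0,1,-78],"roll":0},{"travel":[0,1,-80],"roll":0},{"travel":[0,1,-80],"roll":0}]' 0.1
python3 -m handwheel '[{"travel":[0,0,-2],"roll":0},{"travel":[0,0,-4],"roll":0},{"travel":[0,0,-5],"roll":0}]'
python3 - <<'E'
from h import *
s=env.state();print(s['ft_force'],s['eef_pos'])
for n in ["wrist","side"]: cv2.imwrite(f"pics/{n}2.png",optics.read_camera(n)[:,:,::-1])
a=cv2.imread("pics/side2.png")[130:260,180:340]; cv2.imwrite('pics/side2c.png',cv2.resize(a,None,fx=5,fy=4.6))
E
```

```text
t: 2.5
eef_pos: [535.0, -54.9, 65.6]
tcp_rot: [0.395, 1.57, -0.154]
ft_force: [-0.6, -0.3, -0.1]
opening: 0.553
t: 2.8
eef_pos: [534.7, -55.1, 60.1]
tcp_rot: [0.346, 1.57, -0.203]
ft_force: [0.4, -1.1, 2.4]
opening: 0.451
[ 0.44473656 -1.05245809  2.40099236] [534.72922274 -55.07418822  60.08634769]
```

View pics/wrist2.png

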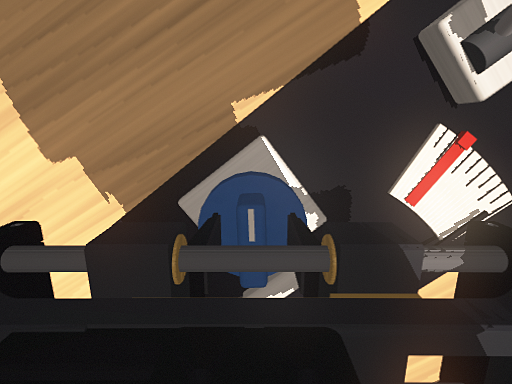

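View pics/side2c.png

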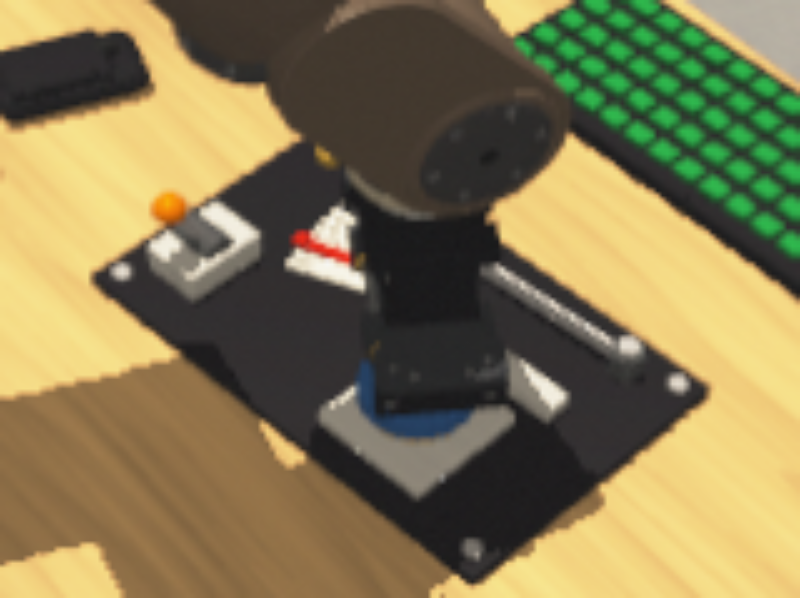

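```bash
python3 -m handwheel '[{"travel":[0,0,0],"roll":0},{"travel":[0,0,0],"roll":0},{"travel":[0,0,0],"roll":0},{"travel":[0,0,0],"roll":0},{"travel":[0,0,0],"roll":0},{"travel":[0,0,0],"roll":0}]' 1
python3 - <<'E'
from h import *
for i in range(3):
  s=env.state();print(s['t'],s['ft_force'].round(2),s['moment'].round(2),s['eef_pos'].round(1));optics.read_camera('top')
E
```

```text
t: 3.5
eef_pos: [533.8, -55.3, 59.5]
tcp_rot: [-2.421, 1.569, -2.97]
ft_force: [-3.3, -4.9, 2.4]
opening: 0.165
3.5 [-3.33 -4.89  2.43] [-0.88  0.59  0.05] [533.8 -55.3  59.5]
3.55 [-2.49 -6.12  1.76] [-0.92  0.49 -0.03] [533.8 -55.4  59.5]
3.6 [-3.73 -5.7   2.57] [-0.88  0.62  0.01] [533.8 -55.4  59.5]
```

```bash
python3 -m handwheel '[{"travel":[-0.7,-1.2,0],"roll":0},{"travel":[-0.7,-1.2,-0.7],"roll":0},{"travel":[-0.7,-1.2,-1.4],"roll":0},{"travel":[-0.7,-1.2,-2],"roll":0},{"travel":[-0.7,-1.2,-2],"roll":0}]'
python3 - <<'E'
from h import *
s=env.state();print(s['ft_force'].round(2),s['moment'].round(2),s['eef_pos'].round(1))
E
python3 -m handwheel '[{"travel":[0,0,-0.5],"roll":0},{"travel":[0,0,-1],"roll":0},{"travel":[0,0,-1],"roll":0}]'
```

```text
t: 4.15
eef_pos: [533.7, -55.6, 57.7]
tcp_rot: [2.14, 1.57, 1.591]
ft_force: [-0.6, 6.0, 4.5]
opening: 0.166
[-0.57  6.02  4.5 ] [ 1.13 -0.07  0.01] [533.7 -55.6  57.7]
t: 4.45
eef_pos: [533.7, -55.6, 57.0]
tcp_rot: [1.851, 1.57, 1.303]
ft_force: [-1.0, 6.7, 8.5]
opening: 0.168
```

```bash
python3 -m handwheel '[{"travel":[0,0.6,-0.3],"roll":0},{"travel":[0,0.6,-0.5],"roll":0},{"travel":[0,0.6,-0.5],"roll":0}]'
python3 -c "
from h import *
for i in range(2):
  s=env.state();print(s['ft_force'].round(2),s['moment'].round(2),s['eef_pos'].round(1));optics.read_camera('top')"
```

```text
t: 4.75
eef_pos: [533.7, -55.5, 56.8]
tcp_rot: [0.552, 1.57, 0.004]
ft_force: [-2.3, 0.8, 10.6]
opening: 0.169
[-2.29  0.85 10.6 ] [ 0.37  0.49 -0.02] [533.7 -55.5  56.8]
[-3.07  1.83 10.68] [0.35 0.49 0.03] [533.7 -55.5  56.7]
```

```bash
python3 -m handwheel '[{"travel":[-0.2,0.1,-0.4],"roll":0},{"travel":[-0.2,0.1,-0.8],"roll":0},{"travel":[-0.2,0.1,-0.8],"roll":0}]'
python3 -c "
from h import *
for i in range(2):
  s=env.state();print(s['ft_force'].round(2),s['moment'].round(2),s['eef_pos'].round(1));optics.read_camera('top')"
```

```text
t: 5.15
eef_pos: [533.7, -55.5, 56.2]
tcp_rot: [0.392, 1.57, -0.157]
ft_force: [-3.1, 1.3, 14.2]
opening: 0.166
[-3.06  1.32 14.22] [ 0.27  0.57 -0.05] [533.7 -55.5  56.2]
[-3.51  1.11 14.17] [0.27 0.59 0.03] [533.7 -55.5  56.3]
```

Good push (14.2 N). First test stroke, slow.

```bash
python3 -m handwheel '[{"travel":[0,0,0],"roll":-2},{"travel":[0,0,0],"roll":-5},{"travel":[0,0,0],"roll":-8},{"travel":[0,0,0],"roll":-11},{"travel":[0,0,0],"roll":-14},{"travel":[0,0,0],"roll":-14}]'
python3 -c "
from h import *
for i in range(2):
  s=env.state();print(s['ft_force'].round(2),s['moment'].round(2),s['eef_pos'].round(1));im=optics.read_camera('top')
cv2.imwrite('pics/top3.png',cv2.resize(im[130:260,170:350,::-1],None,fx=4,fy=4,interpolation=cv2.INTER_CUBIC))"
```

```text
t: 5.85
eef_pos: [533.8, -55.5, 56.3]
tcp_rot: [0.646, 1.57, -0.149]
ft_force: [-2.6, 2.6, 14.2]
opening: 0.162
[-2.58  2.63 14.19] [0.37 0.56 0.06] [533.8 -55.5  56.3]
[-1.97  1.6  14.37] [0.33 0.49 0.07] [533.8 -55.5  56.3]
```

View pics/top3.png

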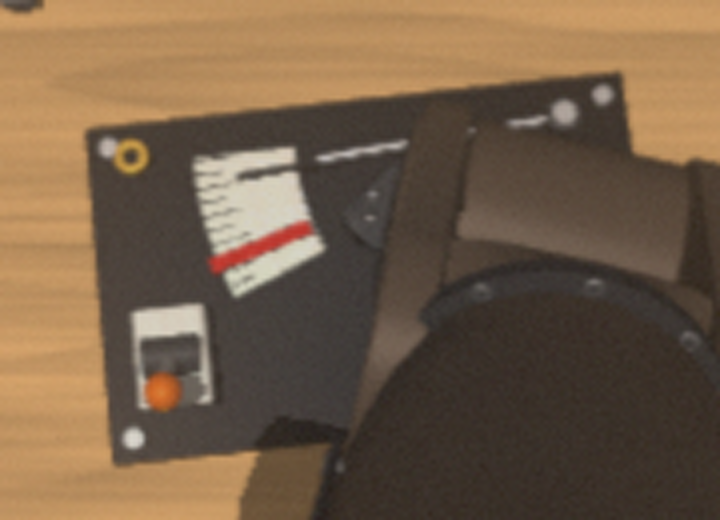

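```bash
cat > m.py <<'E'
from h import *
import sys
s=env.state();print(s['t'],s['ft_force'].round(2),s['moment'].round(2),s['eef_pos'].round(1),s['joints'][5].round(3))
im=optics.read_camera('top')[:,:,::-1].copy(); p=optics.camera_params('top')
cv2.imwrite(f'pics/{sys.argv[1]}.png',cv2.resize(im[130:260,170:350],None,fx=4,fy=4,interpolation=cv2.INTER_CUBIC))
# polar sampling about arm pivot: dark pointer & red band angles at a few radii
th=0.111;R=np.array([[np.cos(th),-np.sin(th)],[np.sin(th),np.cos(th)]]);pv=np.array([660.4,-102.2])
A=np.radians(np.arange(90,114,.1))
big=im.astype(np.float32)
for r in (175,180,185,190,194):
    w=[[*(pv+R@[r*np.cos(a),r*np.sin(a)])] for a in A]
    def samp(z):
        q=np.array([proj(p,[*x,z]) for x in w],np.float32); return cv2.remap(big,q[None,:,0],q[None,:,1],cv2.INTER_CUBIC)[0]
    c=samp(24); g=c[:,1].copy(); dk=np.clip(c.mean(1).max()*.75-c[:,2],0,None)   # red channel low = black pointer
    i=int(np.argmax(dk)); sl=slice(max(0,i-12),i+13); tip=(dk[sl]*A[sl]).sum()/dk[sl].sum()
    c2=samp(12.5) ; c3=samp(24)
    o=[]
    for cc in (c2,c3):
        rd=np.clip(cc[:,2]-1.6*cc[:,1],0,None); rd[rd<.4*rd.max()]=0; o.append(np.degrees((rd*A).sum()/rd.sum()))
    t=np.degrees(tip); print(r,'ptr %.2f band(z12) %.2f band(z24) %.2f  gap mm %.1f / %.1f'%(t,*o,*[np.radians(x-t)*200 for x in o]))
E
python3 m.py top4
python3 -m handwheel '[{"travel":[0,0,0],"roll":-3},{"travel":[0,0,0],"roll":-8},{"travel":[0,0,0],"roll":-13},{"travel":[0,0,0],"roll":-18},{"travel":[0,0,0],"roll":-23},{"travel":[0,0,0],"roll":-28},{"travel":[0,0,0],"roll":-30},{"travel":[0,0,0],"roll":-30}]'
python3 m.py top5
```

```text
5.95 [-1.72  1.29 15.05] [0.34 0.5  0.07] [533.8 -55.4  56.3] -1.005
175 ptr 113.54 band(z12) 106.47 band(z24) 107.08  gap mm -24.7 / -22.5
180 ptr 113.52 band(z12) 106.39 band(z24) 106.97  gap mm -24.9 / -22.8
185 ptr 113.52 band(z12) 106.47 band(z24) 107.07  gap mm -24.6 / -22.5
190 ptr 113.51 band(z12) 106.42 band(z24) 107.01  gap mm -24.8 / -22.7
194 ptr 113.48 band(z12) 106.55 band(z24) 107.08  gap mm -24.2 / -22.3
t: 6.8
eef_pos: [534.0, -55.4, 56.3]
tcp_rot: [1.19, 1.569, -0.128]
ft_force: [-1.8, 2.6, 14.4]
opening: 0.167
6.8 [-1.81  2.56 14.44] [0.48 0.37 0.11] [534.  -55.4  56.3] -0.48
175 ptr 113.55 band(z12) 106.48 band(z24) 107.12  gap mm -24.7 / -22.5
180 ptr 113.52 band(z12) 106.36 band(z24) 106.94  gap mm -25.0 / -23.0
185 ptr 113.52 band(z12) 106.47 band(z24) 107.07  gap mm -24.6 / -22.5
190 ptr 113.50 band(z12) 106.42 band(z24) 107.01  gap mm -24.7 / -22.6
194 ptr 113.47 band(z12) 106.55 band(z24) 107.08  gap mm -24.1 / -22.3
```

View pics/top5.png

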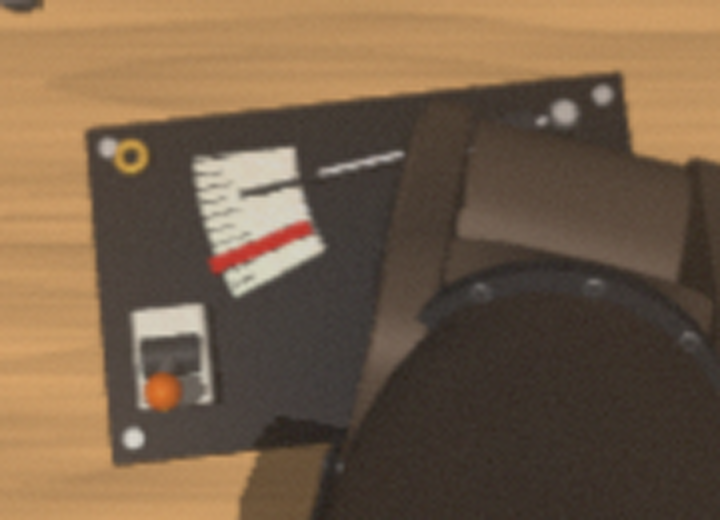

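```bash
sed -i 's/i=int(np.argmax(dk))/dk[A>np.radians(110)]=0; dk[:5]=0; i=int(np.argmax(dk))/' m.py
python3 m.py top6
python3 -m handwheel '[{"travel":[0,0,0],"roll":-3},{"travel":[0,0,0],"roll":-8},{"travel":[0,0,0],"roll":-13},{"travel":[0,0,0],"roll":-18},{"travel":[0,0,0],"roll":-23},{"travel":[0,0,0],"roll":-28},{"travel":[0,0,0],"roll":-30},{"travel":[0,0,0],"roll":-30}]'
python3 m.py top7
```

```text
6.85 [-1.29  2.28 13.78] [0.46 0.36 0.03] [534.  -55.4  56.3] -0.481
175 ptr 97.28 band(z12) 106.47 band(z24) 107.08  gap mm 32.1 / 34.2
180 ptr 97.40 band(z12) 106.36 band(z24) 106.96  gap mm 31.3 / 33.4
185 ptr 97.39 band(z12) 106.46 band(z24) 107.06  gap mm 31.7 / 33.7
190 ptr 97.47 band(z12) 106.42 band(z24) 107.02  gap mm 31.3 / 33.3
194 ptr 97.34 band(z12) 106.52 band(z24) 107.07  gap mm 32.0 / 34.0
t: 7.7
eef_pos: [534.2, -55.4, 56.4]
tcp_rot: [1.68, 1.569, -0.161]
ft_force: [-0.5, 2.2, 12.7]
opening: 0.165
7.7 [-0.5   2.24 12.7 ] [0.48 0.28 0.07] [534.2 -55.4  56.4] 0.044
175 ptr 100.69 band(z12) 106.48 band(z24) 107.12  gap mm 20.2 / 22.4
180 ptr 100.73 band(z12) 106.37 band(z24) 106.97  gap mm 19.7 / 21.8
185 ptr 100.77 band(z12) 106.48 band(z24) 107.07  gap mm 19.9 / 22.0
190 ptr 100.66 band(z12) 106.41 band(z24) 107.00  gap mm 20.1 / 22.1
194 ptr 100.56 band(z12) 106.55 band(z24) 107.08  gap mm 20.9 / 22.8
```

View pics/top7.png

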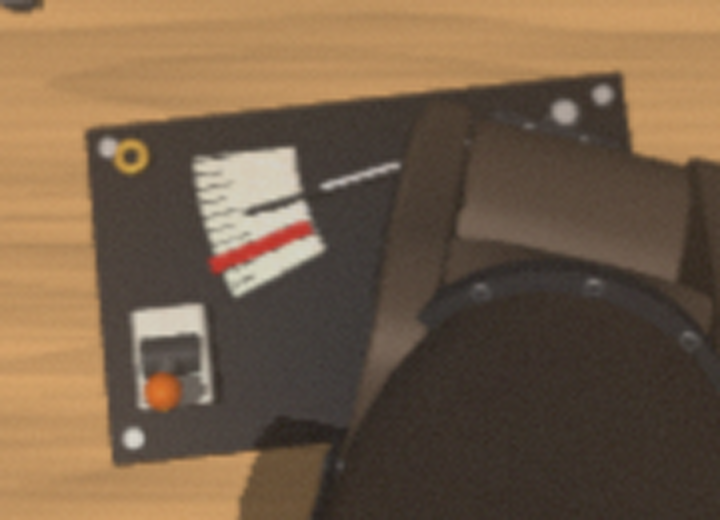

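```bash

python3 -m handwheel '[{"travel":[0,0,-0.3],"roll":-3},{"travel":[0,0,-0.3],"roll":-8},{"travel":[0,0,-0.3],"roll":-13},{"travel":[0,0,-0.3],"roll":-18},{"travel":[0,0,-0.3],"roll":-23},{"travel":[0,0,-0.3],"roll":-28},{"travel":[0,0,-0.3],"roll":-32},{"travel":[0,0,-0.3],"roll":-32}]'
python3 m.py top8
python3 - <<'E'
from h import *
im=optics.read_camera('side')[:,:,::-1];cv2.imwrite('pics/side8.png',cv2.resize(im[150:260,190:330],None,fx=5,fy=5,interpolation=cv2.INTER_CUBIC))
E
```

```text
t: 8.55
eef_pos: [534.4, -55.5, 56.2]
tcp_rot: [2.174, 1.568, -0.227]
ft_force: [-0.4, 1.9, 14.4]
opening: 0.168
8.55 [-0.35  1.94 14.36] [0.29 0.32 0.05] [534.4 -55.5  56.2] 0.604
175 ptr 104.29 band(z12) 106.34 band(z24) 106.96  gap mm 7.2 / 9.3
180 ptr 104.32 band(z12) 106.23 band(z24) 106.83  gap mm 6.7 / 8.8
185 ptr 104.21 band(z12) 106.43 band(z24) 107.02  gap mm 7.7 / 9.8
190 ptr 104.06 band(z12) 106.43 band(z24) 107.02  gap mm 8.3 / 10.3
194 ptr 104.20 band(z12) 106.52 band(z24) 107.08  gap mm 8.1 / 10.0
```

View pics/side8.png

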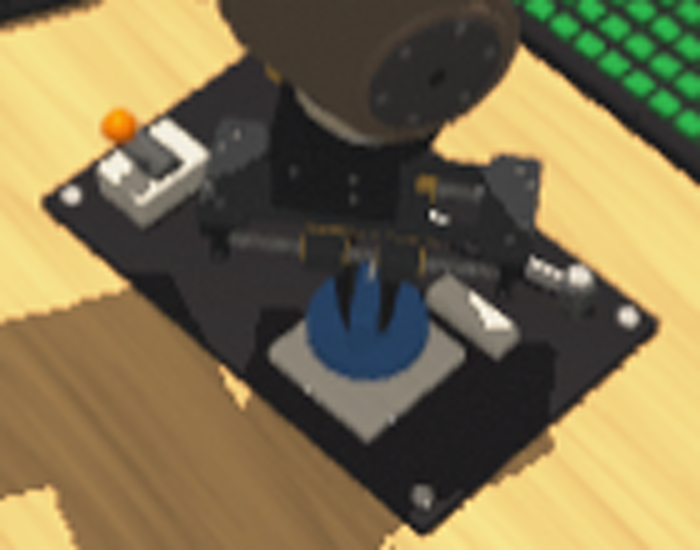

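```bash
python3 - <<'E'
from h import *
pt=optics.camera_params('top');ps=optics.camera_params('side')
F=lambda u,v:ray(pt,180+(u+.5)/4.8-.5,140+(v+.5)/4.8-.5)
S=lambda u,v:ray(ps,190+(u+.5)/5-.5,150+(v+.5)/5-.5)
def tri(a,b):
    A=[];bb=[]
    for o,d in (a,b):
        d=d/np.linalg.norm(d);P=np.eye(3)-np.outer(d,d);A.append(P);bb.append(P@o)
    return np.linalg.lstsq(np.vstack(A),np.hstack(bb),rcond=None)[0].round(1)
print('in',tri(F(325,225),S(333,194)),'out',tri(F(209,270),S(250,160)),'nut',tri(F(109,139),S(281,62)))
print('scale corner',tri(F(184,140),S(320,98)),tri(F(342,248),S(325,218)),tri(F(233,308),S(238,184)))
print('plate corner',tri(F(55,106),S(280,38)),tri(F(90,510),S(45,203)),tri(F(697,40),S(657,325)))
E
```

```text
in [592.9  51.8  21.2] out [570.9 110.7  15.4] nut [637.4 163.6  19. ]
scale corner [638.6 124.7  16.1] [581.3  43.7  14.1] [551.4  97.8  18. ]
plate corner [659.5 195.4   1.3] [450.1 169.5   6.2] [ 693.3 -142.8    7.4]
```

```bash

python3 -m handwheel '[{"travel":[0,0,0],"roll":-2},{"travel":[0,0,0],"roll":-5},{"travel":[0,0,0],"roll":-8},{"travel":[0,0,0],"roll":-11},{"travel":[0,0,0],"roll":-14},{"travel":[0,0,0],"roll":-14}]'
python3 m.py top9
```

```text
t: 9.25
eef_pos: [534.4, -55.6, 56.2]
tcp_rot: [2.376, 1.568, -0.269]
ft_force: [-0.5, 2.5, 14.7]
opening: 0.167
9.25 [-0.49  2.5  14.7 ] [0.12 0.34 0.01] [534.4 -55.6  56.2] 0.847
175 ptr 105.74 band(z12) 106.72 band(z24) 107.36  gap mm 3.4 / 5.7
180 ptr 105.75 band(z12) 106.71 band(z24) 107.31  gap mm 3.3 / 5.4
185 ptr 105.81 band(z12) 106.73 band(z24) 107.33  gap mm 3.2 / 5.3
190 ptr 105.92 band(z12) 106.80 band(z24) 107.37  gap mm 3.1 / 5.1
194 ptr 105.78 band(z12) 106.80 band(z24) 107.33  gap mm 3.6 / 5.4
```

View pics/top9.png

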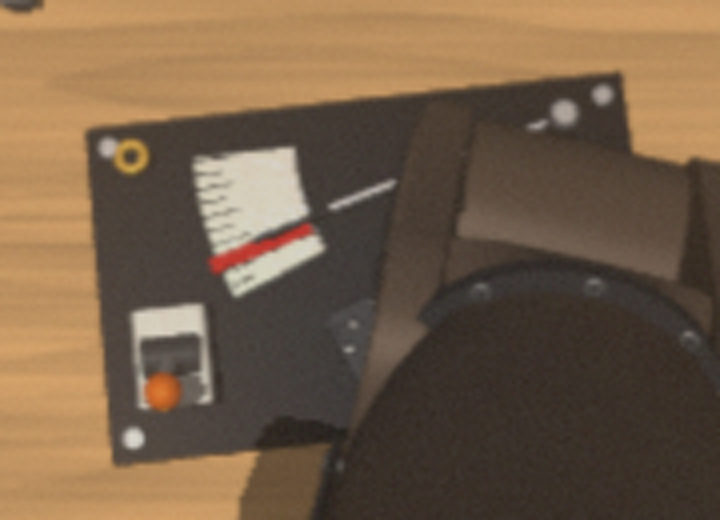

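```bash

python3 -m handwheel '[{"travel":[0,0,0],"roll":-2},{"travel":[0,0,0],"roll":-4},{"travel":[0,0,0],"roll":-6},{"travel":[0,0,0],"roll":-8},{"travel":[0,0,0],"roll":-8},{"travel":[0,0,0],"roll":-8}]'
python3 m.py top10
python3 -m handwheel '[{"travel":[0,0,1],"roll":-0},{"travel":[0,0,2],"roll":0},{"travel":[0,0,3],"roll":0},{"travel":[0,0,4],"roll":0},{"travel":[0,0,4],"roll":0}]'
python3 m.py top11
```

```text
t: 9.9
eef_pos: [534.4, -55.7, 56.2]
tcp_rot: [2.498, 1.568, -0.285]
ft_force: [-0.8, 1.3, 15.0]
opening: 0.163
9.9 [-0.84  1.29 15.03] [0.11 0.29 0.12] [534.4 -55.7  56.2] 0.985
175 ptr 106.59 band(z12) 107.17 band(z24) 107.80  gap mm 2.0 / 4.2
180 ptr 106.45 band(z12) 107.03 band(z24) 107.63  gap mm 2.0 / 4.1
185 ptr 106.69 band(z12) 107.22 band(z24) 107.81  gap mm 1.8 / 3.9
190 ptr 106.42 band(z12) 107.02 band(z24) 107.58  gap mm 2.1 / 4.1
194 ptr 106.53 band(z12) 107.07 band(z24) 107.65  gap mm 1.9 / 3.9
t: 10.45
eef_pos: [534.3, -55.7, 59.3]
tcp_rot: [2.51, 1.569, -0.273]
ft_force: [4.6, -0.1, 1.8]
opening: 0.166
10.45 [ 4.62 -0.12  1.83] [-0.19 -0.96 -0.01] [534.3 -55.7  59.3] 0.985
175 ptr 106.61 band(z12) 107.16 band(z24) 107.80  gap mm 1.9 / 4.2
180 ptr 106.45 band(z12) 107.03 band(z24) 107.63  gap mm 2.0 / 4.1
185 ptr 106.71 band(z12) 107.21 band(z24) 107.77  gap mm 1.8 / 3.7
190 ptr 106.42 band(z12) 107.05 band(z24) 107.64  gap mm 2.2 / 4.3
194 ptr 106.52 band(z12) 107.07 band(z24) 107.65  gap mm 1.9 / 3.9
```

View pics/top11.png

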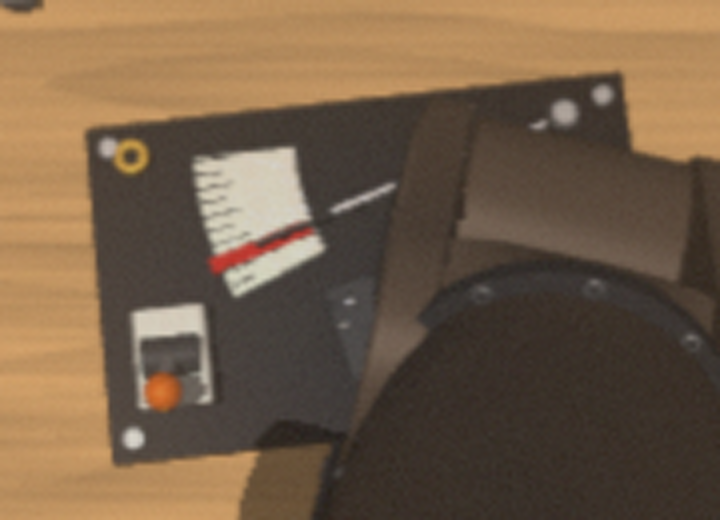

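```bash

python3 -m handwheel '[{"travel":[0,0,0],"roll":0},{"travel":[0,0,0],"roll":0},{"travel":[0,0,0],"roll":0},{"travel":[0,0,0],"roll":0},{"travel":[0,0,15],"roll":0},{"travel":[0,0,45],"roll":0},{"travel":[0,0,90],"roll":0}]' 0.1
python3 m.py top12
```

```text
t: 11.2
eef_pos: [532.2, -55.3, 148.2]
tcp_rot: [-0.555, 1.566, 2.945]
ft_force: [1.2, 0.8, 1.1]
opening: 0.45
11.2 [1.18 0.76 1.12] [-0.1   0.11 -0.05] [532.2 -55.3 148.2] 0.985
175 ptr 106.60 band(z12) 107.17 band(z24) 107.81  gap mm 2.0 / 4.2
180 ptr 106.45 band(z12) 107.02 band(z24) 107.63  gap mm 2.0 / 4.1
185 ptr 106.71 band(z12) 107.21 band(z24) 107.77  gap mm 1.7 / 3.7
190 ptr 106.40 band(z12) 107.05 band(z24) 107.64  gap mm 2.3 / 4.3
194 ptr 106.54 band(z12) 107.11 band(z24) 107.66  gap mm 2.0 / 3.9
```

```bash

python3 -m handwheel '[{"travel":[-18,38,0],"roll":-4},{"travel":[-36,76,0],"roll":-9},{"travel":[-54,114,0],"roll":-14},{"travel":[-70,148,0],"roll":-18},{"travel":[-81,182,0],"roll":-21},{"travel":[-81,182,0],"roll":-21},{"travel":[-81,182,0],"roll":-21}]' 1
python3 m.py top13; python3 - <<'E'
from h import *
for n in ['wrist','side','top']: cv2.imwrite(f"pics/{n}13f.png",optics.read_camera(n)[:,:,::-1])
E
```

```text
t: 11.95
eef_pos: [452.3, 126.9, 149.0]
tcp_rot: [0.995, 1.57, -2.152]
ft_force: [0.5, -0.6, -0.5]
opening: 0.009
11.95 [ 0.51 -0.58 -0.47] [-0.02  0.17 -0.02] [452.3 126.9 149. ] 1.709
175 ptr 106.60 band(z12) 107.16 band(z24) 107.80  gap mm 2.0 / 4.2
180 ptr 106.46 band(z12) 107.03 band(z24) 107.63  gap mm 2.0 / 4.1
185 ptr 106.68 band(z12) 107.21 band(z24) 107.80  gap mm 1.8 / 3.9
190 ptr 106.42 band(z12) 107.05 band(z24) 107.63  gap mm 2.2 / 4.2
194 ptr 106.51 band(z12) 107.10 band(z24) 107.65  gap mm 2.1 / 4.0
```

View pics/wrist13f.png

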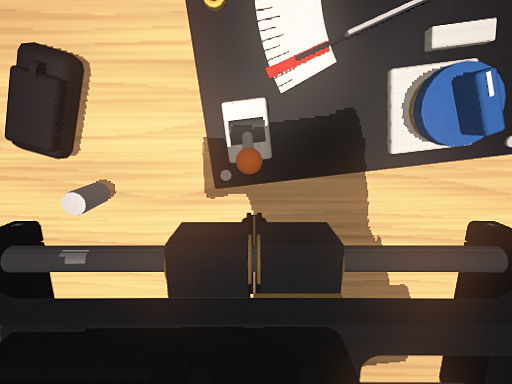

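View pics/side13f.png

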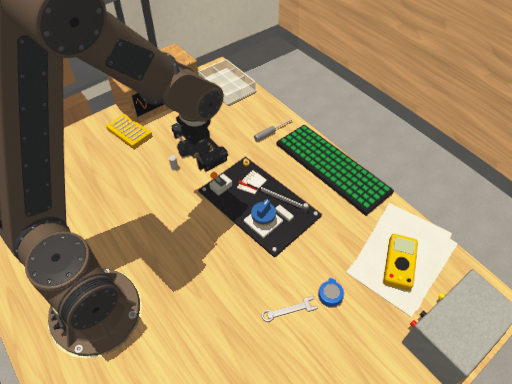

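View pics/top12.png

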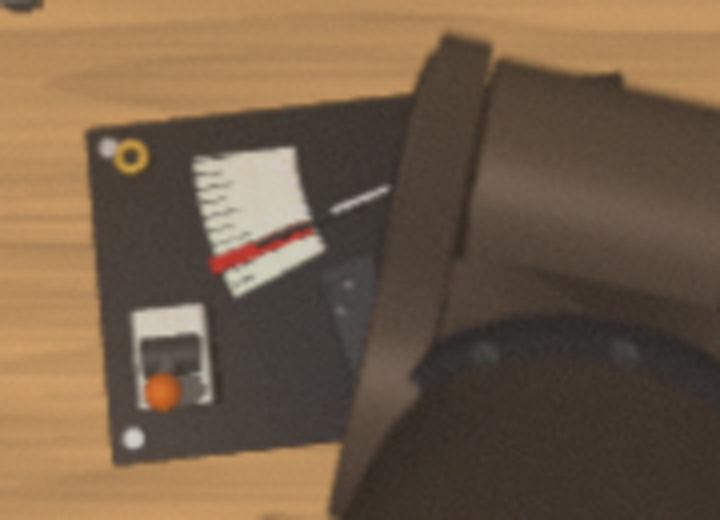

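```bash
python3 - <<'E'
from h import *
im=cv2.imread('pics/wrist13f.png');p=optics.camera_params('wrist'); print(p['world_from_camera'][:3,3])
cv2.imwrite('pics/w13c.png',cv2.resize(im[0:100,245:345],None,fx=6,fy=6,interpolation=cv2.INTER_CUBIC))
th=0.111;R=np.array([[np.cos(th),-np.sin(th)],[np.sin(th),np.cos(th)]]);pv=np.array([660.4,-102.2])
for a in (105.5,106.5,107.5):
  for r in (175,200):
    w=pv+R@[r*np.cos(np.radians(a)),r*np.sin(np.radians(a))]
    print(a,r,[((proj(p,[*w,z])-[245,0])*6).round() for z in (12,16,20,24)])
E
```

```text
[518.73555909 126.43125521 319.74832538]
105.5 175 [array([445., 271.]), array([450., 264.]), array([456., 257.]), array([462., 250.])]
105.5 200 [array([305., 333.]), array([308., 327.]), array([312., 321.]), array([316., 315.])]
106.5 175 [array([451., 289.]), array([457., 283.]), array([462., 276.]), array([468., 269.])]
106.5 200 [array([312., 354.]), array([316., 348.]), array([319., 343.]), array([323., 337.])]
107.5 175 [array([458., 307.]), array([463., 301.]), array([469., 295.]), array([475., 288.])]
107.5 200 [array([320., 374.]), array([323., 369.]), array([327., 364.]), array([331., 358.])]
```

View pics/w13c.png

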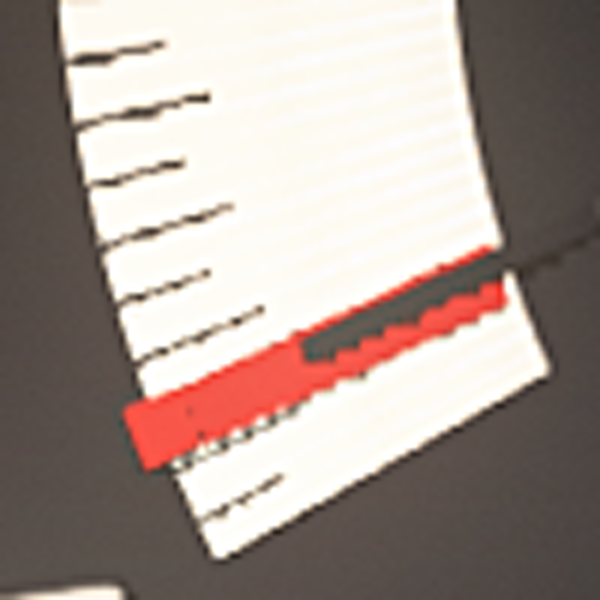

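```bash

python3 -m handwheel '[{"travel":[0,0,-30],"roll":0},{"travel":[0,0,-60],"roll":0},{"travel":[0,0,-77],"roll":0},{"travel":[0,0,-77],"roll":0},{"travel":[8,1,-77],"roll":0},{"travel":[15,1.7,-77],"roll":0},{"travel":[20,2.2,-77],"roll":0},{"travel":[25,2.8,-77],"roll":0}]'
python3 -m handwheel '[{"travel":[5,0.6,0],"roll":0},{"travel":[10,1.1,0],"roll":0},{"travel":[15,1.7,0],"roll":0},{"travel":[20,2.2,0],"roll":0},{"travel":[25,2.8,0],"roll":0},{"travel":[30,3.3,0],"roll":0},{"travel":[33,3.7,0],"roll":0},{"travel":[36,4,0],"roll":0}]'
python3 - <<'E'
from h import *
for n in ['wrist','top']: cv2.imwrite(f"pics/{n}14f.png",optics.read_camera(n)[:,:,::-1])
E
```

```text
t: 12.95
eef_pos: [477.3, 129.3, 73.1]
tcp_rot: [0.092, 1.57, -3.057]
ft_force: [-6.4, 0.5, 5.7]
opening: 0.003
t: 13.75
eef_pos: [512.7, 133.3, 71.5]
tcp_rot: [0.16, 1.568, -2.989]
ft_force: [-6.6, 0.6, -2.0]
opening: 0.005
```

View pics/wrist14f.png

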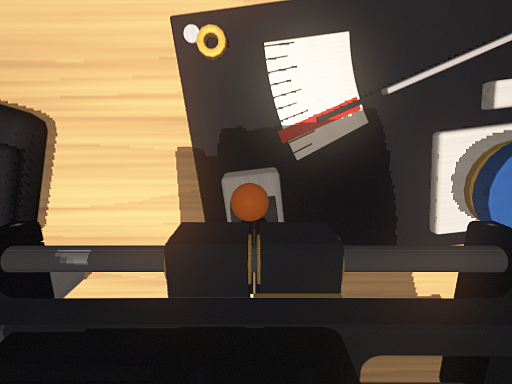

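```bash

python3 -m handwheel '[{"travel":[2,0.2,0],"roll":0},{"travel":[4,0.4,0],"roll":0},{"travel":[6,0.7,0],"roll":0},{"travel":[7,0.8,0],"roll":0}]'
python3 -m handwheel '[{"travel":[1,0.1,0],"roll":0},{"travel":[2,0.2,0],"roll":0}]'
```

```text
t: 14.25
eef_pos: [518.0, 134.0, 71.3]
tcp_rot: [0.128, 1.564, -3.021]
ft_force: [-14.9, 0.3, 4.7]
opening: 0.003
t: 14.45
eef_pos: [518.3, 134.0, 71.1]
tcp_rot: [0.134, 1.56, -3.015]
ft_force: [-21.8, -0.6, 8.3]
opening: 0.003
```

At the stop. Back off and look.

```bash

python3 -m handwheel '[{"travel":[-10,-1,0],"roll":0},{"travel":[-30,-3,0],"roll":0},{"travel":[-60,-6.7,0],"roll":0},{"travel":[-68,-7.5,40],"roll":0},{"travel":[-68,-7.5,77],"roll":0},{"travel":[-68,-7.5,77],"roll":0}]'
python3 m.py top15; python3 - <<'E'
from h import *
im={}
for n in ['wrist','side','top']: im[n]=optics.read_camera(n)[:,:,::-1].copy(); cv2.imwrite(f"pics/{n}15f.png",im[n])
cv2.imwrite('pics/w15c.png',cv2.resize(im['wrist'][0:200,180:400],None,fx=3.6,fy=3,interpolation=cv2.INTER_CUBIC))
cv2.imwrite('pics/s15c.png',cv2.resize(im['side'][150:260,190:330],None,fx=5,fy=5,interpolation=cv2.INTER_CUBIC))
pt=optics.camera_params('top');ps=optics.camera_params('side');r=[]
for n,p in (('top',pt),('side',ps)):
    h=cv2.cvtColor(im[n],cv2.COLOR_BGR2HSV); m=cv2.inRange(h,(6,170,120),(16,255,255))
    cs,_=cv2.findContours(m,0,1)
    for q in cs:
        (x,y),rad=cv2.minEnclosingCircle(q)
        if np.hypot(*(np.array([x,y])-proj(p,[541,136,85])))<20 and rad>2: print(n,x,y,rad); r.append(ray(p,x,y))
A=[];b=[]
for o,d in r: d=d/np.linalg.norm(d);P=np.eye(3)-np.outer(d,d);A.append(P);b.append(P@o)
X=np.linalg.lstsq(np.vstack(A),np.hstack(b),rcond=None)[0];print(X,'lean',np.arctan2(X[0]-513,X[2]-38)+.55)
E
```

```text
t: 15.05
eef_pos: [457.0, 127.1, 153.1]
tcp_rot: [-3.022, 1.562, 0.112]
ft_force: [0.6, 0.6, -0.4]
opening: 0.003
15.05 [ 0.64  0.63 -0.35] [-0.02  0.11  0.04] [457.  127.1 153.1] 1.711
175 ptr 106.60 band(z12) 107.17 band(z24) 107.81  gap mm 2.0 / 4.2
180 ptr 106.47 band(z12) 107.02 band(z24) 107.62  gap mm 1.9 / 4.0
185 ptr 106.70 band(z12) 107.21 band(z24) 107.81  gap mm 1.8 / 3.9
190 ptr 106.41 band(z12) 107.05 band(z24) 107.61  gap mm 2.2 / 4.2
194 ptr 106.53 band(z12) 107.08 band(z24) 107.65  gap mm 1.9 / 3.9
top 207.0 201.0 2.2361679077148438
side 226.0 166.5 3.3542017936706543
[547.81499696 142.45004319  76.19603781] lean 1.289122595680263
```

View pics/w15c.png

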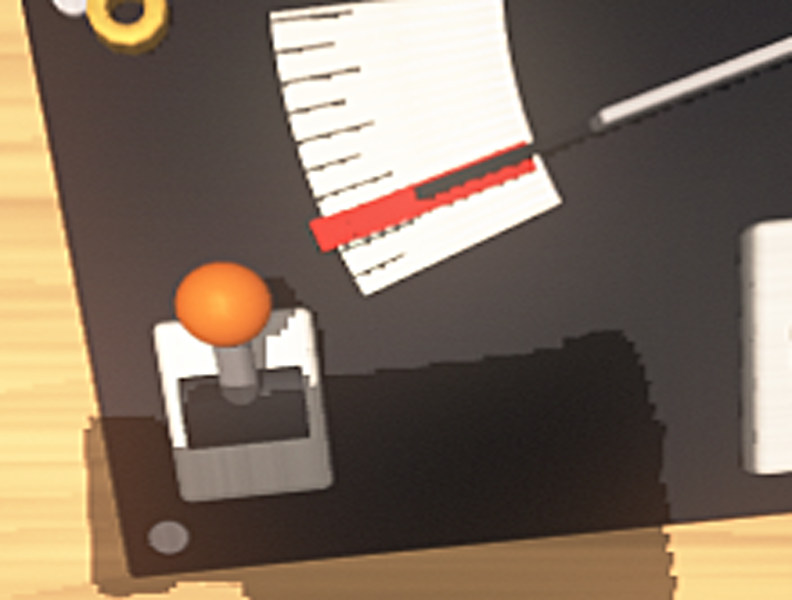

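View pics/s15c.png

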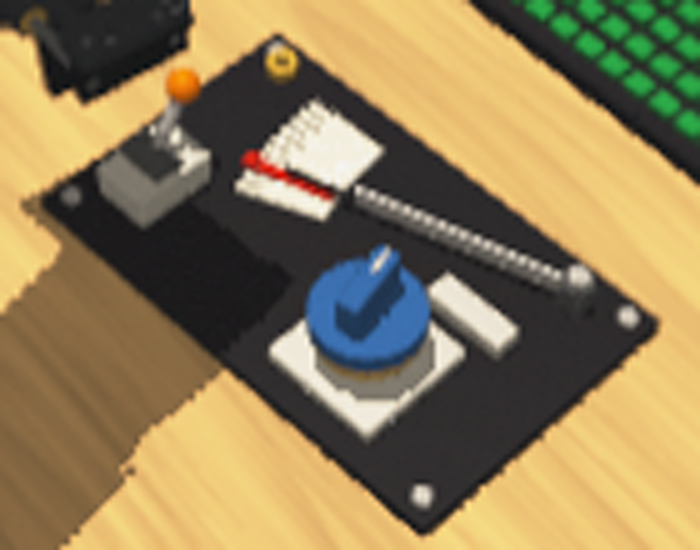

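```bash
python3 - <<'E'
from h import *
p=optics.camera_params('wrist')
for z in (84,86,88): X=onz(p,180+223/3.6,304/3,z); print(X, .55+np.arctan2(((X[:2]-[513,133])@[.994,.111]),z-38), np.hypot(((X[:2]-[513,133])@[.994,.111]),z-38))
job.job_done()
E
```

```text
[538.38303375 137.11899284  84.        ] 1.0592950467708937 52.68653010098444
[538.23041892 137.03812888  86.        ] 1.0387769027418283 54.36581138752636
[538.07780409 136.95726493  88.        ] 1.0194958893352064 56.066603914474236
the job is handed in; nothing more can be done
```

The pointer's tip is inside the red band and the lock lever is over at its far stop. I have handed the job in; it reports no verdict.

- **Tightening:** I gripped the knob's bar, felt the clutch about 3 mm down and pushed with 13–15 N, measured between moves. I turned it about 128° clockwise in one hold, in five short moves with a look at the pointer after each.
- **Pointer:** in the close-up wrist picture the tip lies on the red band, about 1.5 mm short of its centre line. If the scale's height is misjudged it could be up to 3 mm short, against the 5 mm allowed. It did not shift when I let the knob up or threw the lever.
- **Lock lever:** I pushed the ball over with the closed fingers until the force rose to 22 N with hardly any more travel. From the wrist picture the lever stands at 1.02–1.06 rad, above the 0.95 needed.
- **End state:** the arm is backed off and clear of everything, about 15 s in. I saw no bystander moved, though I did not measure them.

**Check that disagreed:** a rough position for the ball from the top and side pictures gave 1.29 rad, beyond the 1.1 rad stop. Only a few pixels of the ball were picked up there, so I trusted the wrist picture and the feel of the stop instead.

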